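# Swap the tumbler on the banding wheel with the bud vase on the plywood bat

## Robot

A 6-joint arm with a two-finger parallel gripper is mounted at the origin on the work surface. World frame = base frame: x ahead of the robot, y to its left, z up, the work surface at z = 0. Lengths are in m, angles in rad, forces in N, time in s.
With the tool pointing down it reaches from about 0.375 to 0.75 m from the base axis. Payload 9 kg.
Tool frame: the origin (TCP) lies at the very end of the fingers, on their centre line; the grasp point (between the pads) lies 19 mm behind it; z points along the fingers, y is the line along which they close (so a half turn about z gives the same grasp; the last joint's range is limited). The gripper opens to 85 mm and grips with 20 to 120 N. Pads are 22 mm wide; open, the fingers measure 114 mm over their backs; the gripper's body (76 mm by 85 mm) begins 54 mm behind the grasp point. The pads swing forward as they close: fully open they stand 13 mm farther back than shut.
Start: joints at [0.893, 0.104, 0.097, 1.564, 0, 1.353], TCP at [0.266, 0.538, 0.231] pointing down, gripper open.
Joint ranges: [-2.99, 2.99], [-0.84, 1.86], [-1.1, 1.16], [-1.84, 2.11], [-1.51, 1.56], [-3.14, 3.14]. Speed limits (rad/s): [2.22, 2.22, 2.57, 3.14, 3.14, 3.14].

## Interface

Orientations are given as a rotation vector (axis times angle).
In Python, from bench import env, claw, eyes, sensors gives the robot as it stands. Calls block until the motion is done:
- env.move_pose(position, orientation): joint-space move of the TCP to a pose.
- env.move_linear(position, vel=0.15, rot=None, threshold=None): straight line of the TCP; rot=None keeps the orientation; vel is the mean speed in m/s. With threshold (N) it stops when the force on the tool has changed by that much, and returns True; else False.
- env.goto_joints(angles): joint-space move.
- claw.grip(opening): finger opening in m; the grip force is fixed at half the most; returns when the fingers have stopped.
- env.hold(seconds).
- env.ik(position, orientation): joint angles nearest the present ones, or None.
- eyes.read_camera(name): name is "scene" or "top" or "wrist"; returns the picture (400x640x3 uint8, red, green, blue); there is no depth.
- eyes.calibration(name): a dict with "fx", "fy", "cx", "cy" (pixels), "rvec" (rotation vector, rad) and "tvec" (3), from world to camera coordinates, as OpenCV has them; the wrist camera has in their place "tool_from_camera" (4x4, takes a point from camera to tool coordinates, whose origin is the TCP and whose axes are the flange's). Camera axes: x right, y down, z forward; pixel columns grow to the right and rows downward; lengths in m; the calibration is good to about 2 mm. A picture is of the moment at which its call begins: read the wrist's pose just before it. calibration takes no time and is no camera call.
A pose or a line that the arm cannot do raises env.MotionError and nothing moves.
- env.sign_off(): hands the job in; it is judged then, once.
Trained networks look in the newest picture that a camera, given by its name, has taken for a name from the list of things; names that differ only in an ending like _2 or _b are one class to them, and where a whole thing is asked for, a point or a joint stands for the part that bears it (a point fixed in the world has none). Each returns a list of dicts, best first, with "conf" (0 to 1); they miss things now and then, are a little off and sometimes report something else, mostly with a low value. They report only what shows in the picture. A call takes as long as a camera call. They do not tell look-alikes from the thing itself.
- eyes.spot_in(query, camera): "bbox" ([left, top, width, height] in pixels, round what is visible of it).
Readings, each from a call of its own:
- sensors.read_time(): time.
- sensors.read_joint_pos(): joint angles.
- sensors.read_qd(): joint speeds.
- sensors.read_joint_torque(): joint torques, N m.
- sensors.read_ee_pos(): TCP position.
- sensors.read_eef_rot(): TCP orientation.
- sensors.read_force(): force on the tool from outside, world axes, zero at the start.
- sensors.read_torque(): the same for the moment, N m.
- sensors.read_opening(): finger opening in m.
- sensors.read_grip_force(): force on a finger pad.
Only numpy, scipy, OpenCV 4.12 (cv2) and the standard library are available. Lean on these libraries where they do the work, as an engineer would, in place of code of your own. Each camera call takes 0.05 s, during which the arm holds its last target. There are 200 camera calls.

## Task

The tumbler on the metal banding wheel is painted and the bud vase on the round plywood board is next: swap the two, so that the vase stands upright in the middle of the wheel and the tumbler stands upright in the middle of the board. It is brittle unglazed ware, so never let either piece tip over, and set them down gently.

Things in the scene. Friction and masses are not known exactly. Their poses are not given: they have to be found in the camera images.
- tumbler: Straight, open, handle-less drinking cup of cream-coloured unglazed clay, round, 90 mm tall, 54 mm across at the foot and 56 mm at the rim, wall about 4.5 mm, about 0.2 kg. It starts standing on the banding wheel. Origin at the centre of its underside, z up its axis. It can be gripped across its outside anywhere in its upper half.
- vase: Bud vase of the same cream-coloured clay, round, 130 mm tall: foot 54 mm across, belly 72 mm across from 25 to 48 mm above the foot, narrowing to a straight neck (closed: no depth behind the dark mouth) 30 to 32 mm across that runs from 78 mm to the top at 130 mm; about 0.3 kg. It starts standing on the plywood board. Origin at the centre of its underside, z up its axis. Grip it by the neck.
- wheel_top (a point): Centre of the top face of the banding wheel: a round aluminium turntable 180 mm across on a dark pedestal foot, its top face 60 mm above the table. It does not turn or shift. z up. It may be to the left or to the right of the board.
- bat_top (a point): Centre of the top face of the board: a round plywood disc 160 mm across and 16 mm thick lying on the table, fixed. z up. The table halfway between the wheel and the board (height 0) is bare and free to set a piece down for a moment: the clear strip between their edges is at least 150 mm wide. Other pottery and paint things stand beyond them, at least 60 mm from their edges.
There are look-alikes about, which are no part of the job. There is more than one size of the part that bears bat_top; the job needs the smaller. Leave any blue look-alike of the vase alone.

How it is judged:
By the outcome, as a careful person would: the job done as asked, in the order asked, and still so for the second after the job is handed in, with the robot touching nothing.
It also fails if it takes over 67 s, if anything falls off the work surface, if the arm or the gripper's body presses on something with over 40 N, if the wrist force passes 120 N, or if a joint passes its speed limit or range.

## Working session

There is one attempt and no reset: what is moved stays moved. The work goes in short steps, each a Python script; the robot and the scene stay as the last script left them, time stands still between calls to the robot, and variables do not carry over. Pictures are saved under pics/ and viewed, at most 10 in all, crops included, and the job is handed in when it is done.

```bash
mkdir -p pics; ls
python3 - <<'E'
from bench import env, claw, eyes, sensors
import cv2
for c in ["scene","top"]:
    im=eyes.read_camera(c); cv2.imwrite(f"pics/{c}0.png",im[:,:,::-1])
    for q in ["tumbler","vase","wheel_top","bat_top"]:
        print(c,q,[([round(v) for v in d["bbox"]],round(d["conf"],2)) for d in eyes.spot_in(q,c)])
    print(eyes.calibration(c))
print(sensors.read_time(),sensors.read_eef_rot())
E
```

```text
pics
scene tumbler [([211, 109, 29, 40], 0.66)]
scene vase [([295, 250, 34, 48], 0.97), ([356, 312, 38, 48], 0.79)]
scene wheel_top [([197, 121, 71, 54], 0.89)]
scene bat_top [([286, 248, 72, 66], 0.88), ([346, 170, 92, 75], 0.66), ([198, 119, 72, 60], 0.22)]
{'fx': 444.0268780358555, 'fy': 444.0268780358555, 'cx': 321.97213584583756, 'cy': 196.31784494001934, 'rvec': array([ 0.76442224,  2.7399077 , -0.87659438]), 'tvec': array([ 0.39272835, -0.18959047,  1.26244696])}
top tumbler [([437, 108, 39, 45], 0.89)]
top vase [([230, 117, 31, 41], 0.9), ([144, 140, 44, 38], 0.72)]
top wheel_top [([401, 103, 87, 81], 0.79), ([437, 110, 43, 41], 0.58)]
top bat_top [([229, 212, 108, 110], 0.81)]
{'fx': 382.2671216259719, 'fy': 382.2671216259719, 'cx': 318.7676357060076, 'cy': 198.21117980314563, 'rvec': array([ 2.1322358 , -2.14781877,  0.18515601]), 'tvec': array([0.04174212, 0.47215116, 0.77850574])}
0.5 [7.15942126e-01 3.05890584e+00 1.37907817e-04]
```

View pics/scene0.png

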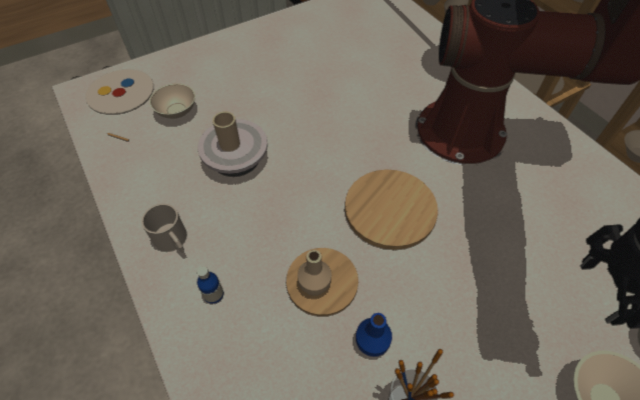

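View pics/top0.png

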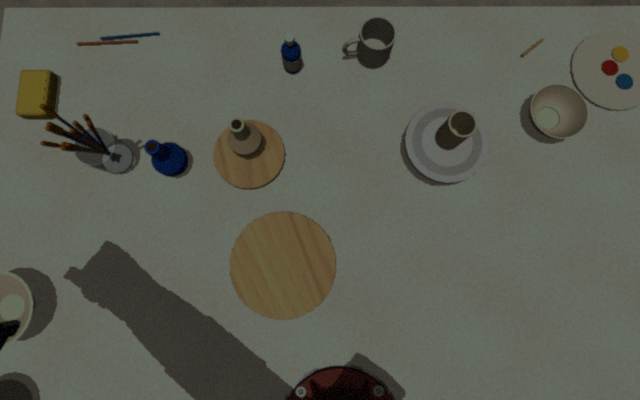

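Scene view: the tumbler is at (227,130) on the wheel (233,150), and the clay vase is at (314,272) on the small board (322,281). The look-alikes are the blue vase at (374,335), the large board at (391,208), and the mug (163,225) and bowl (173,100) as cup-like things. The top view agrees: wheel (444,144), vase (240,135), small board (249,154), blue vase (168,157), large board (283,265). I choose the clay vase, the small board and the handle-less cup on the wheel.

```bash
cat > h.py <<'E'
import numpy as np, cv2
from bench import env, claw, eyes, sensors
S=2000. # px per m in rectified patch
def ray(cal,uv,z):
    R=cv2.Rodrigues(cal["rvec"])[0]; c=-R.T@cal["tvec"]
    d=R.T@np.array([(uv[0]-cal["cx"])/cal["fx"],(uv[1]-cal["cy"])/cal["fy"],1.])
    return (c+d*(z-c[2])/d[2])[:2]
def patch(im,cal,c,z,half):
    n=int(2*half*S); R=cv2.Rodrigues(cal["rvec"])[0]
    K=np.array([[cal["fx"],0,cal["cx"]],[0,cal["fy"],cal["cy"]],[0,0,1]])
    # patch px (i,j) -> world: x=c0-half+j/S ; y=c1-half+i/S
    A=np.array([[0,1/S,c[0]-half],[1/S,0,c[1]-half],[0,0,z],[0,0,1.]])
    H=K@np.hstack([R,np.reshape(cal["tvec"],(3,1))])@A
    return cv2.warpPerspective(im,H,(n,n),flags=cv2.INTER_CUBIC|cv2.WARP_INVERSE_MAP)
def circ(im,cal,c,z,r,half):
    g=cv2.GaussianBlur(cv2.cvtColor(patch(im,cal,c,z,half),cv2.COLOR_RGB2GRAY),(0,0),3)
    q=cv2.HoughCircles(g,cv2.HOUGH_GRADIENT_ALT,1.5,20,param1=60,param2=.3,minRadius=int((r-.004)*S),maxRadius=int((r+.004)*S))
    return None if q is None else [(np.round(c[0]-half+a[1]/S,4),np.round(c[1]-half+a[0]/S,4),np.round(a[2]/S,4)) for a in q[0][:2]]
E
python3 - <<'E'
from h import *
P={"top":dict(wheel=((444,144),.06,.09),bat=((249,154),.016,.08),tumbler=((462,124),.15,.028),vase=((237,125),.146,.015)),
"scene":dict(wheel=((233,147),.06,.09),bat=((322,281),.016,.08),tumbler=((226,119),.15,.028),vase=((314,256),.146,.015))}
for c in P:
    im=eyes.read_camera(c); cal=eyes.calibration(c)
    for k,(uv,z,r) in P[c].items():
        w=ray(cal,uv,z); print(c,k,w.round(4),circ(im,cal,w,z,r,r+.035))
        p=patch(im,cal,w,z,r+.035); 
        P[c][k]=cv2.resize(p,(200,200))
cv2.imwrite("pics/p1.png",np.vstack([np.hstack(list(P[c].values())) for c in P])[:,:,::-1])
E
```

```text
top wheel [ 0.5845 -0.23  ] None
top bat [0.5774 0.1933] None
top tumbler [ 0.5958 -0.2353] None
top vase [0.5974 0.1944] None
scene wheel [ 0.5942 -0.2194] None
scene bat [0.5808 0.2011] [(np.float64(0.5806), np.float64(0.1986), np.float32(0.0801))]
scene tumbler [ 0.5921 -0.2297] None
scene vase [0.598  0.1991] [(np.float64(0.5967), np.float64(0.1971), np.float32(0.0164))]
```

View pics/p1.png

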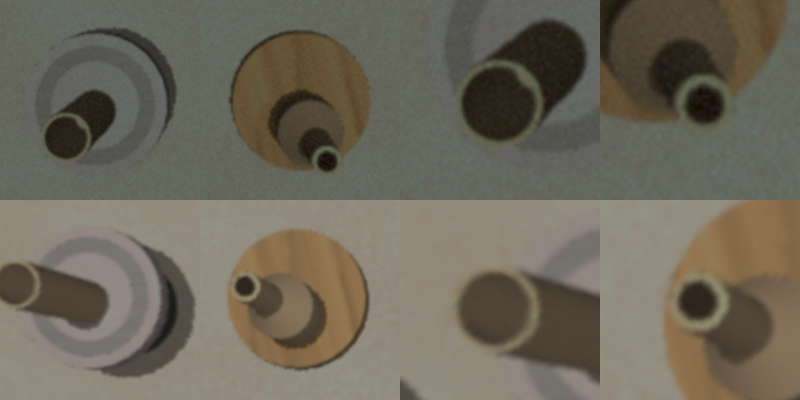

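The rectified patches in both views show the wheel, the small board, the tumbler rim and the vase mouth (clay, not blue), each nearly centred. I'll stretch the contrast and fit the circles again.

```bash
sed -i 's/    q=cv2/    g=cv2.normalize(g,None,0,255,cv2.NORM_MINMAX)\n    q=cv2/; s/param2=.3/param2=.2/; s/(0,0),3)/(0,0),2)/; s/:2\]\]$/:3]]/' h.py
python3 - <<'E'
from h import *
P={"top":dict(wheel=((444,144),.06,.09),bat=((249,154),.016,.08),tumbler=((462,124),.15,.028),vase=((237,125),.146,.015)),
"scene":dict(wheel=((233,147),.06,.09),bat=((322,281),.016,.08),tumbler=((226,119),.15,.028),vase=((314,256),.146,.015))}
for c in P:
    im=eyes.read_camera(c); cal=eyes.calibration(c)
    for k,(uv,z,r) in P[c].items():
        w=ray(cal,uv,z); print(c,k,[tuple(float(v) for v in a) for a in circ(im,cal,w,z,r,r+.035) or []])
E
```

```text
top wheel []
top bat [(0.5802, 0.1916, 0.08009999990463257)]
top tumbler [(0.5981, -0.2345, 0.02710000053048134)]
top vase [(0.5834, 0.1856, 0.016499999910593033), (0.5887, 0.1699, 0.014299999922513962), (0.5992, 0.1954, 0.014700000174343586)]
scene wheel []
scene bat [(0.5798, 0.1963, 0.07989999651908875)]
scene tumbler [(0.5988, -0.2297, 0.025599999353289604)]
scene vase [(0.581, 0.2301, 0.015599999576807022), (0.599, 0.1986, 0.015599999576807022), (0.6102, 0.2173, 0.017000000923871994)]
```

```bash
cat >> h.py <<'E'
def down(a): return np.pi*np.array([np.cos(a),np.sin(a),0])   # tool y at angle 2a-pi/2
def wrist():
    p=np.array(sensors.read_ee_pos()); r=np.array(sensors.read_eef_rot()); im=eyes.read_camera("wrist")
    cal=dict(eyes.calibration("wrist")); T=np.eye(4); T[:3,:3]=cv2.Rodrigues(r)[0]; T[:3,3]=p
    M=np.linalg.inv(T@np.array(cal["tool_from_camera"])); cal["rvec"]=cv2.Rodrigues(M[:3,:3])[0].ravel(); cal["tvec"]=M[:3,3]
    return im,cal
E
python3 - <<'E'
from h import *
for y in(-.233,.195):
  for a in np.arange(0,3.1,.39):
    q=env.ik([.59,y,.36],down(a)); q2=env.ik([.59,y,.1],down(a))
    print(y,round(a,2),None if q is None else np.round(q,2),None if q2 is None else np.round(q2,2))
print(eyes.calibration("wrist"))
E
```

```text
-0.233 0.0 [-0.58  0.3   0.56  1.83  0.    2.56] [-0.58  0.22 -0.01  1.34  0.    2.56]
-0.233 0.39 [-0.58  0.3   0.56  1.83  0.    1.78] [-0.58  0.22 -0.01  1.34  0.    1.78]
-0.233 0.78 [-0.58  0.3   0.56  1.83  0.    1.  ] [-0.58  0.22 -0.01  1.34  0.    1.  ]
-0.233 1.17 [-0.58  0.3   0.56  1.83  0.    0.22] [-0.58  0.22 -0.01  1.34  0.    0.22]
-0.233 1.56 [-0.58  0.3   0.56  1.83  0.   -0.56] [-0.58  0.22 -0.01  1.34  0.   -0.56]
-0.233 1.95 [-0.58  0.3   0.56  1.83  0.   -1.34] [-0.58  0.22 -0.01  1.34  0.   -1.34]
-0.233 2.34 [-0.58  0.3   0.56  1.83  0.   -2.12] [-0.58  0.22 -0.01  1.34  0.   -2.12]
-0.233 2.73 [-0.58  0.3   0.56  1.83  0.   -2.9 ] [-0.58  0.22 -0.01  1.34  0.   -2.9 ]
0.195 0.0 [ 0.11  0.26  0.5   1.82  0.   -3.03] [ 0.11  0.19 -0.05  1.33  0.   -3.03]
0.195 0.39 [0.11 0.26 0.5  1.82 0.   2.47] [ 0.11  0.19 -0.05  1.33  0.    2.47]
0.195 0.78 [0.11 0.26 0.5  1.82 0.   1.69] [ 0.11  0.19 -0.05  1.33  0.    1.69]
0.195 1.17 [0.11 0.26 0.5  1.82 0.   0.91] [ 0.11  0.19 -0.05  1.33  0.    0.91]
0.195 1.56 [0.11 0.26 0.5  1.82 0.   0.13] [ 0.11  0.19 -0.05  1.33  0.    0.13]
0.195 1.95 [ 0.11  0.26  0.5   1.82  0.   -0.65] [ 0.11  0.19 -0.05  1.33  0.   -0.65]
0.195 2.34 [ 0.11  0.26  0.5   1.82  0.   -1.43] [ 0.11  0.19 -0.05  1.33  0.   -1.43]
0.195 2.73 [ 0.11  0.26  0.5   1.82  0.   -2.21] [ 0.11  0.19 -0.05  1.33  0.   -2.21]
{'fx': 293.6988894666445, 'fy': 293.6988894666445, 'cx': 318.26025529288387, 'cy': 200.84555767274935, 'tool_from_camera': array([[ 3.18012343e-04, -9.60336722e-01, -2.78842750e-01,
         7.00491243e-02],
       [ 9.99999944e-01,  2.75177944e-04,  1.92756812e-04,
        -5.69090645e-04],
       [-1.08380070e-04, -2.78842796e-01,  9.60336755e-01,
        -1.42819977e-01],
       [ 0.00000000e+00,  0.00000000e+00,  0.00000000e+00,
         1.00000000e+00]])}
```

Run:
```python
from h import *
a=np.pi/2; out=[]
for n,c,items in [("b",(.59,.195),dict(bat=((.580,.194),.016,.08),vase=((.5985,.197),.146,.016))),("w",(.59,-.232),dict(wheel=((.588,-.229),.06,.09),tumbler=((.598,-.232),.15,.028)))]:
    env.move_pose([*c,.33],down(a)); env.hold(.2)
    im,cal=wrist(); row=[cv2.resize(im,(400,250))]
    for k,(w,z,r) in items.items():
        print(k,[tuple(round(float(v),4) for v in q) for q in circ(im,cal,w,z,r,r+.035) or []])
        p=patch(im,cal,w,z,r+.035); cv2.circle(p,(p.shape[0]//2,)*2,int(r*S),(255,0,0),1); row.append(cv2.resize(p,(200,250)))
    out.append(np.hstack(row))
cv2.imwrite("pics/w1.png",np.vstack(out)[:,:,::-1]); print(sensors.read_time())
```

```text
bat [(0.5798, 0.1938, 0.0796)]
vase [(0.573, 0.1835, 0.016), (0.5985, 0.1955, 0.0154), (0.627, 0.1902, 0.0145)]
wheel []
tumbler [(0.5965, -0.2365, 0.028), (0.5935, -0.262, 0.0277)]
4.5333
```

View pics/w1.png

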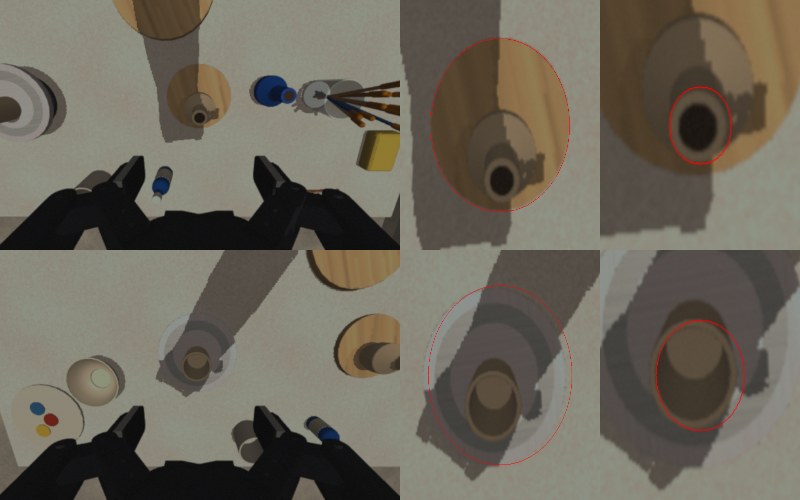

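Both targets match the earlier fits: board (0.580, 0.194), vase neck (0.5985, 0.1957) near pixel (197,116), and tumbler rim (0.597, −0.2355) near (196,366) in the montage. The wheel will be refined once it is empty. Next: tumbler to the bare strip.

```bash
cat >> h.py <<'E'
R0=down(np.pi/2)
def pick(xy,z,close,carry):
    env.move_linear([*xy,z+.06],vel=.25,rot=R0); env.move_linear([*xy,z],vel=.12)
    claw.grip(close); env.hold(.2); print("grip",sensors.read_opening(),sensors.read_grip_force())
    env.move_linear([*xy,z+.03],vel=.08); env.move_linear([*xy,carry],vel=.2)
    print("lift",sensors.read_opening(),np.round(sensors.read_force(),1))
def place(xy,z,carry):
    env.move_linear([*xy,carry],vel=.25); env.move_linear([*xy,z+.012],vel=.15); env.hold(.2)
    hit=env.move_linear([*xy,z-.003],vel=.02,threshold=3.)
    e=sensors.read_ee_pos(); print("down",hit,np.round(e,4),"nominal",z,np.round(sensors.read_force(),1))
    claw.grip(.085); env.hold(.2); env.move_linear([*xy,max(e[2]+.1,.2)],vel=.2)
def rim(im,cal,c,z,r):
    half=r+.03; g=cv2.cvtColor(patch(im,cal,c,z,half),cv2.COLOR_RGB2GRAY).astype(np.float32); g=cv2.GaussianBlur(g,(0,0),3)
    t=np.linspace(0,2*np.pi,240,endpoint=False); best=(0,)
    gx=cv2.Sobel(g,cv2.CV_32F,1,0,ksize=3); gy=cv2.Sobel(g,cv2.CV_32F,0,1,ksize=3); n=half*S
    for dx in np.arange(-.02,.0201,.001):
        for dy in np.arange(-.02,.0201,.001):
            j=(n+dx*S+r*S*np.cos(t)).astype(int); i=(n+dy*S+r*S*np.sin(t)).astype(int)
            s=np.mean(np.clip(-(gx[i,j]*np.cos(t)+gy[i,j]*np.sin(t)),-15,15))
            if s>best[0]: best=(s,c[0]+dy,c[1]+dx)
    return np.round(best,4)
E
python3 - <<'E'
from h import *
pick((.597,-.2355),.106,.045,.20)
place((.59,-.02),.046,.20)
print(sensors.read_time())
env.move_pose([.597,.195,.30],R0); env.hold(.2)
for c in("top","scene"):
    im=eyes.read_camera(c); cal=eyes.calibration(c); cv2.imwrite(f"pics/{c}2.png",im[:,:,::-1])
    print(c,"wheel",rim(im,cal,(.588,-.230),.06,.09),"bat",rim(im,cal,(.58,.194),.016,.08))
cv2.imwrite("pics/wr2.png",eyes.read_camera("wrist")[:,:,::-1])
E
```

```text
grip 0.0552200326595036 63.942884132266045
lift 0.05514464876406787 [-0.6 -0.9 -2.6]
down True [ 0.5899 -0.02    0.0476] nominal 0.046 [-1.1 -0.8  3.8]
11.9583
top wheel [ 5.104  0.594 -0.238] bat [0.0227 0.577  0.174 ]
scene wheel [ 4.8695  0.589  -0.237 ] bat [0.6319 0.58   0.193 ]
```

View pics/scene2.png

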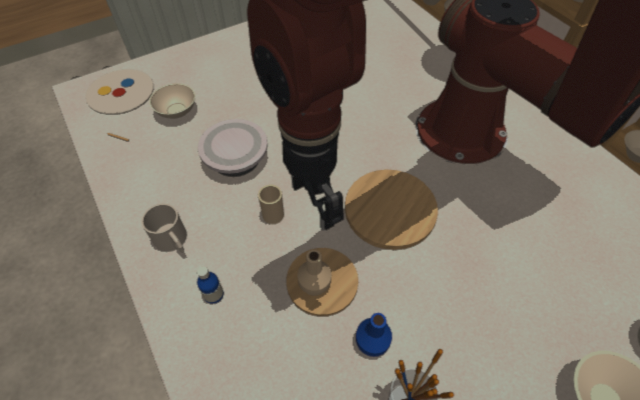

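The tumbler stands upright on the bare strip at (271,204), and the wheel is empty at (233,148). I'll take one wrist look at the empty wheel to fix its centre.

Run:
```python
from h import *
env.move_pose([.58,-.10,.33],R0); env.hold(.2)
row=[]
t=np.linspace(0,2*np.pi,360)
im,cal=wrist(); ims={"wrist":(im,cal)}
for c in("top","scene"): ims[c]=(cv2.imread(f"pics/{c}2.png")[:,:,::-1].copy(),eyes.calibration(c))
for k,(im,cal) in ims.items():
    # r of the printed ring unknown: score dark-ring outer/inner edges through radial contrast
    c=(.589,-.235); print(k,rim(im,cal,c,.06,.09))
    p=patch(im,cal,c,.06,.12); g=cv2.cvtColor(p,cv2.COLOR_RGB2GRAY)
    q=cv2.HoughCircles(cv2.normalize(cv2.GaussianBlur(g,(0,0),2),None,0,255,cv2.NORM_MINMAX),cv2.HOUGH_GRADIENT_ALT,1.5,3,param1=40,param2=.3,minRadius=60,maxRadius=190)
    if q is not None: print([(round(c[0]-.12+b[1]/S,4),round(c[1]-.12+b[0]/S,4),round(b[2]/S,4)) for b in q[0].tolist()])
    cv2.circle(p,(240,240),180,(255,0,0),1); row.append(cv2.resize(p,(266,266)))
cv2.imwrite("pics/wheel.png",np.hstack(row)[:,:,::-1])
```

```text
wrist [ 2.4592  0.593  -0.238 ]
[(0.5882, -0.2365, 0.0891), (0.6055, -0.2395, 0.078), (0.586, -0.2245, 0.081), (0.6138, -0.2365, 0.087), (0.5747, -0.2245, 0.0718), (0.5958, -0.2275, 0.0676), (0.5815, -0.2425, 0.0816), (0.6025, -0.2245, 0.074), (0.5792, -0.241, 0.0796), (0.5965, -0.2455, 0.0666), (0.5642, -0.214, 0.0594), (0.601, -0.211, 0.0653), (0.5582, -0.2312, 0.0624), (0.6145, -0.2552, 0.0629), (0.5792, -0.232, 0.0537), (0.559, -0.247, 0.0699), (0.58, -0.2035, 0.0482), (0.5815, -0.2425, 0.0518), (0.6002, -0.199, 0.0537), (0.586, -0.208, 0.0543), (0.586, -0.235, 0.0603), (0.6138, -0.2275, 0.0651), (0.5792, -0.2102, 0.0516), (0.5755, -0.2065, 0.06), (0.568, -0.2605, 0.0673), (0.568, -0.2042, 0.0543), (0.6175, -0.2057, 0.0675), (0.5725, -0.2215, 0.0542), (0.58, -0.19, 0.0459), (0.6002, -0.259, 0.0525), (0.58, -0.1945, 0.0534), (0.6175, -0.2057, 0.0535), (0.607, -0.196, 0.062), (0.6175, -0.2725, 0.0449), (0.5995, -0.268, 0.0477), (0.607, -0.196, 0.047), (0.5463, -0.226, 0.0463), (0.5245, -0.295, 0.0477), (0.5792, -0.241, 0.0461), (0.6092, -0.2507, 0.0552), (0.511, -0.229, 0.0449), (0
[... 4487 characters left out ...]
 -0.2725, 0.0353), (0.571, -0.205, 0.048), (0.5995, -0.202, 0.0406), (0.55, -0.235, 0.0536), (0.5725, -0.1982, 0.0369), (0.6145, -0.274, 0.0344), (0.6182, -0.262, 0.0367), (0.5875, -0.1787, 0.0459), (0.6265, -0.229, 0.0538), (0.6325, -0.2027, 0.0429), (0.574, -0.2485, 0.0338), (0.5852, -0.19, 0.0378), (0.5537, -0.2005, 0.0466), (0.5425, -0.2455, 0.0392), (0.607, -0.274, 0.0366), (0.622, -0.2042, 0.0335), (0.5935, -0.274, 0.0338), (0.5725, -0.2425, 0.0424), (0.5545, -0.2125, 0.0369), (0.556, -0.2672, 0.0343), (0.5545, -0.2125, 0.0442), (0.6437, -0.256, 0.0348), (0.6318, -0.2335, 0.0363), (0.5523, -0.1937, 0.0407), (0.5605, -0.2635, 0.0382), (0.6505, -0.217, 0.0357), (0.6475, -0.2012, 0.0336)]
```

View pics/wheel.png

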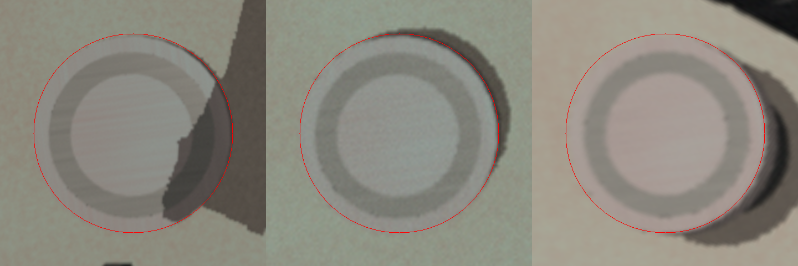

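The red 90 mm circle at (0.589, −0.235) coincides with the wheel edge and is concentric with its grey ring in all three views. I'll take that as the wheel centre and move the vase.

Run:
```python
from h import *
env.move_pose([.5985,.1956,.25],R0)
pick((.5985,.1956),.106,.02,.27)
place((.589,-.235),.150,.27)
print(sensors.read_time())
# look at tumbler on the table
env.move_pose([.59,-.02,.30],R0); env.hold(.2)
im,cal=wrist(); cv2.imwrite("pics/wr3.png",im[:,:,::-1])
print([tuple(round(float(v),4) for v in q) for q in circ(im,cal,(.59,-.02),.09,.028,.063) or []])
cv2.imwrite("pics/scene3.png",eyes.read_camera("scene")[:,:,::-1])
```

```text
grip 0.029467397788598897 59.91763684898615
lift 0.029727157320532265 [ 0.1 -0.2 -2.1]
down True [ 0.5889 -0.2349  0.1506] nominal 0.15 [-0.5  1.   4.9]
24.0
[(0.5885, -0.02, 0.0285)]
```

View pics/wr3.png

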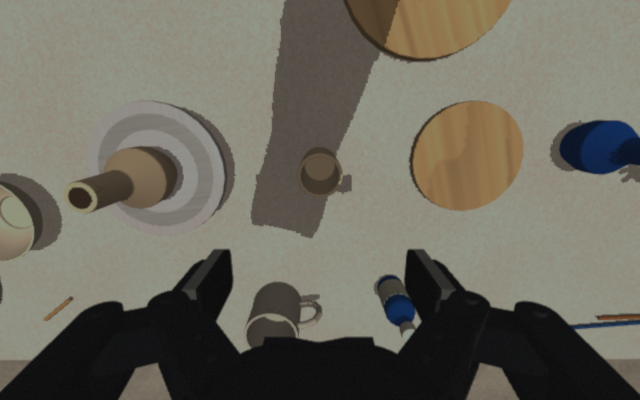

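The vase stands upright on the wheel (foot near (155,170)), the tumbler is at (322,170), and the small board is empty at (467,155). Now the tumbler goes to the board.

Run:
```python
from h import *
pick((.5885,-.02),.046,.045,.17)
place((.580,.194),.062,.17)
env.move_pose([.45,.02,.33],R0); env.hold(.3)
print(sensors.read_time())
row=[]
for k in("wrist","top","scene"):
    im,cal=wrist() if k=="wrist" else (eyes.read_camera(k),eyes.calibration(k))
    col=[]
    for c,zb,zt,r,rb in(((.580,.194),.016,.106,.028,.08),((.589,-.235),.06,.19,.016,.09)):
        p=patch(im,cal,c,zb,.12); cv2.circle(p,(240,240),int(rb*S),(255,0,0),1); cv2.circle(p,(240,240),54,(0,255,0),1)
        col.append(cv2.resize(p,(180,180)))
        p=patch(im,cal,c,zt,.06); cv2.circle(p,(120,120),int(r*S),(255,0,0),1); col.append(cv2.resize(p,(180,180)))
    row.append(np.hstack(col))
cv2.imwrite("pics/end.png",np.vstack(row)[:,:,::-1])
```

```text
grip 0.055134303506796836 63.61145943403244
lift 0.055631559802656716 [ 0.5  0.  -2.8]
down True [0.5799 0.194  0.0635] nominal 0.062 [-0.4  0.2  5.5]
33.775
```

View pics/end.png

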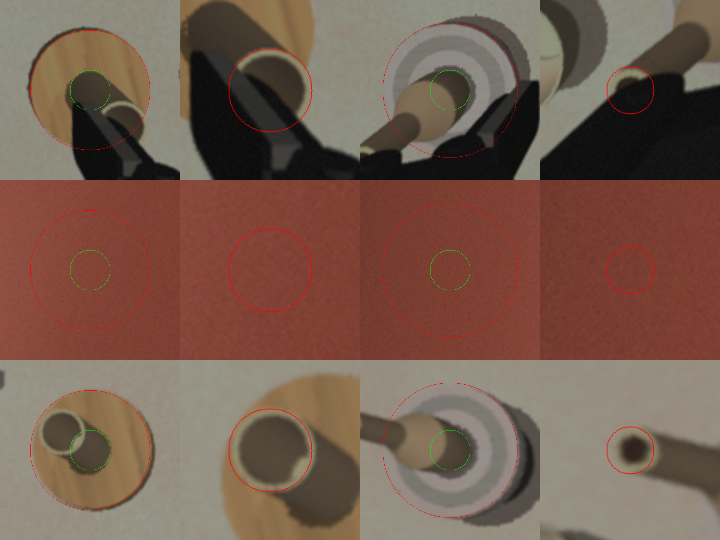

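The wrist and scene rows show both pieces upright, with their rims within a few millimetres of the expected circles over the board and wheel centres. The top camera is blocked by the arm. The gripper is clear, so I'm handing the job in.

```bash
python3 -c "
from bench import env
print(env.sign_off())"
```

```text
the job is handed in; nothing more can be done
None
```

I swapped the two and handed the job in at about 34 s: the vase stands upright in the middle of the wheel and the tumbler upright in the middle of the small board, each within a few millimetres of centre in the last wrist and scene pictures.

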